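Record a pointing note at the foam house model

ROBOT

A 6-joint arm with a two-finger parallel gripper is mounted at the origin on the work surface. World frame = base frame: x ahead of the robot, y to its left, z up, the work surface at z = 0. Lengths are in mm, angles in rad, forces in N, time in s.
With the tool pointing down it reaches from about 300 to 825 mm from the base axis. Payload 5.4 kg.
Tool frame: the origin (TCP) lies between the finger pads, 19 mm behind the fingertips; this is the grasp point; y points along the fingers, z is the direction in which the jaws open and shut, and the axes are right-handed (so a half turn about y gives the same grasp; the last joint's range is limited). The gripper opens to 92 mm and grips with 3 to 60 N. Pads are 20 mm wide; open, the fingers measure 128 mm over their backs; the gripper's body (75 mm by 189 mm) begins 69 mm behind the grasp point.
Start: joints at [1.06, 0.158, 1.597, -0, 1.386, -0.21], TCP at [170.374, 549.162, 233.301] pointing down, gripper open.
Joint ranges: [-2.91, 2.91], [-0.94, 2.29], [0.18, 2.7], [-1.29, 4.43], [0.17, 2.64], [-3, 3]. Speed limits (rad/s): [2.57, 2.57, 3.14, 3.14, 3.14, 3.14].

INTERFACE

Orientations are given as a unit quaternion [x, y, z, w].
In Python, from bench import ctrl gives the robot as it stands.
- The arm moves only by the tool servo_tool, never from a script. Its arguments are lists of equal length, an entry for each row: "delta_pos": the shift along the tool's x, y, z in cm, a list of three; "roll": the turn about the tool's y in degrees. A call has 1 to 5 rows; each row is the pose to reach, as a shift and turn from the pose commanded when the call began, along the tool's axes at that moment; what a row does not reach only later rows make up. A row lasts 1/12 s, in which the tool goes at most 41.7 mm and 7.16 degrees, less where a joint would pass 70% of its speed; a pose out of reach is approached as far as the arm can. A call with a gripper value outside its range is refused whole. "gripper" is the closure in counts, from 0 (fully open) to 255 (shut), set as the call begins (left out, the last holds). The fingers move at their own pace and stop on an object; the grip force is fixed at half the most. Time passes only in rows, so rows that repeat a pose let the fingers close. It gives the time, the measured TCP pose, the force and the opening at its end, in the units of the state.
- ctrl.get_state(): the state, without advancing time (a new reading comes with each control period).
- ctrl.grab_frame(name): name is "scene" or "top" or "wrist"; returns the picture (384x512x3 uint8, blue, green, red); there is no depth.
- ctrl.get_calibration(name): a dict with "intrinsics" (3x3 intrinsics, pixels), "R" (3x3) and "t" (3): a world point X has camera coordinates R X + t. Camera axes: x right, y down, z forward; pixel columns grow to the right and rows downward; lengths in mm; the calibration is good to about 2 mm. A picture is of the moment at which its call begins: read the wrist's pose just before it. get_calibration takes no time and is no camera call; for the wrist camera it gives the pose at the moment of the call.
- ctrl.close_job(): hands the job in, once; it reports no verdict.
The state is a dict: "time": time; "joint_pos": joint angles; "dq": joint speeds; "joint_torque": joint torques, N m; "position": TCP position; "orientation": TCP orientation; "contact_force": force on the tool from outside, world axes, zero at the start; "torque": the same for the moment, N m; "gripper_width": finger opening in mm.
Only numpy, scipy, OpenCV 4.12 (cv2) and the standard library are available. Lean on these libraries where they do the work, as an engineer would, in place of code of your own. Each camera call takes 0.05 s, during which the arm holds its last target. There are 200 camera calls.

TASK

Record a 'this goes there' note for the model maker who comes next: press the red button on the bench recorder fully down and let it go, then point straight down with the fingertips at the top landing of the loose foam staircase, about 3 cm above it, and stay there for two seconds. Then point in the same way at the middle of the yellow glue patch on the model's base plate for two seconds, and finish while still pointing there. Touch nothing but the recorder, and do not dip down over any other loose foam piece or over the grey patch, so that the note is not misread.

Things in the scene. Friction and masses are not known exactly. Their poses are not given: they have to be found in the camera images.
- model: White foam model of a house, fixed. Base plate 320 x 320 mm, top 30 mm above the table. On its -y part (local y -158 to -45 mm, x -145 to 145 mm) stands a two-storey house up to 209 mm above the table, with openings and black crack lines; the rest is flat and carries two patches. Origin: centre of the plate's underside; z up.
- yellow_patch_mid (a point): Middle of the top face of the yellow glue patch, 80 (x) x 55 (y) x 3 mm, stuck on the model's base plate; its top is 33 mm above the table. z up.
- grey_patch_mid (a point): Middle of the top face of the dark grey patch, same size and height as the yellow one, on the same plate about 150 mm from it; not to be pointed at.
- recorder: Grey plastic bench recorder, fixed to the table: box 80 (x) x 64 (y) x 50 mm high, round lens sticking out 12 mm on the +x face, red push button in a black housing on the middle of its top. Origin: centre of the underside.
- record (a joint): Travel of the red button in m, 0 when up, 0.006 when fully down (counts as fully down above 0.004); it springs back. Full travel takes 4 N. The button moves straight down; its cap has radius 15 mm.
- record_top (a point): Centre of the top of the red button's cap, moves with it. z up.
- stairs: Loose white foam staircase block, 60 g, 100 (x) x 80 (y) x 80 mm high: four steps of 20 mm each, rising towards its own +x; treads 19 mm deep, top landing 43 mm deep (x) and 80 mm wide (y). Origin: centre of the underside; z up.
- stairs_landing (a point): Middle of the staircase's top landing, 80 mm above the table (28.5 mm towards +x from the block's centre). z up. Pointing must be within 28 mm of this sideways.
- wall_piece: Loose foam wall piece with a doorway through it, 30 (x) x 100 (y) x 85 mm high, 50 g. Origin: centre of the underside.
- wall_piece_top (a point): Middle of the wall piece's top edge, 85 mm above the table.
- column: Loose round foam column with a wider foot and cap, 60 mm across, 86 mm high, 50 g. Origin: centre of the underside.
- column_top (a point): Middle of the column's top, 86 mm above the table.
- tape_roll: Loose grey roll of tape lying flat, 100 mm across, 48 mm high, hole 76 mm. Origin: centre of the underside.
- knife: Loose blue utility knife lying flat, 155 mm long along its x, 22 mm wide, 18 mm high. Origin: on the underside, 75 mm from the handle's end.
- yellow_patch: The yellow patch itself. Origin: centre of its underside, on the plate's top.
- grey_patch: The grey patch itself. Origin: centre of its underside, on the plate's top.

How it is judged:
By the outcome, as a careful person would: the job done as asked, in the order asked, and still so for the second after the job is handed in, with the robot touching nothing.
It also fails if it takes over 54 s, if anything falls off the work surface, if the arm or the gripper's body presses on something with over 40 N, if the wrist force passes 120 N, or if a joint passes its speed limit or range.

## Working session

There is one attempt and no reset: what is moved stays moved. The work goes in short steps, Python scripts to look and compute and a tool call to move; the robot and the scene stay as the last step left them, time stands still between calls to the robot, and variables do not carry over. Pictures are saved under pics/ and viewed, about 8 in all and at most 12, crops included, and the job is handed in when it is done.

Besides the shell and the picture viewer there is one more tool, called after "Call:" by a JSON object that holds its "name" and its "arguments", one argument or row to a line. servo_tool: Moves the arm, as the interface text tells. Its arguments: {"type":"object","properties":{"delta_pos":{"type":"array"},"roll":{"type":"array"},"gripper":{"type":"number"}},"required":["delta_pos","roll"]}

```bash
mkdir -p pics; ls
python3 - <<'E'
from bench import ctrl
import cv2
for n in("scene","top"):
    cv2.imwrite(f"pics/{n}0.png",ctrl.grab_frame(n)); c=ctrl.get_calibration(n); print(n,c)
s=ctrl.get_state();print(s)
E
```

```text
pics
scene {'intrinsics': array([[353.48980297,   0.        , 252.88321736],
       [  0.        , 353.48980297, 190.15706949],
       [  0.        ,   0.        ,   1.        ]]), 'R': array([[-0.68387308,  0.72954411, -0.00911065],
       [ 0.40749049,  0.37156308, -0.83420164],
       [-0.60520172, -0.57420055, -0.55138427]]), 't': array([ 358.23229478, -167.37762031, 1442.31672547])}
top {'intrinsics': array([[392.75550614,   0.        , 258.69889003],
       [  0.        , 392.75550614, 193.14692174],
       [  0.        ,   0.        ,   1.        ]]), 'R': array([[ 6.23222148e-04, -9.99752537e-01, -2.22368058e-02],
       [-9.94720867e-01,  1.66207026e-03, -1.02604262e-01],
       [ 1.02615830e-01,  2.21833600e-02, -9.94473675e-01]]), 't': array([ 52.92851871, 574.84761256, 969.45117371])}
{'time': 0.1, 'joint_pos': array([ 1.05991549e+00,  1.58954167e-01,  1.59810006e+00,  5.59159790e-06,
        1.38621715e+00, -2.10104834e-01]), 'dq': array([-8.74734201e-05, -1.17643067e-03, -4.88785029e-03,  7.70656565e-04,
        1.55448956e-03,  9.87351794e-04]), 'joint_torque': array([-7.38534291e-04, -3.86509037e+01, -3.22957993e+01,  7.01953447e-02,
        3.39903566e-02, -7.28163241e-05]), 'position': array([170.10340693, 548.70146228, 232.4383876 ]), 'orientation': array([ 0.69968006, -0.10615148,  0.10572914, -0.6985707 ]), 'contact_force': array([-0.06019372,  0.03807113,  0.07503327]), 'torque': array([-0.02059904, -0.00279787, -0.0281464 ]), 'gripper_width': 91.87229705329663}
```

View pics/top0.png

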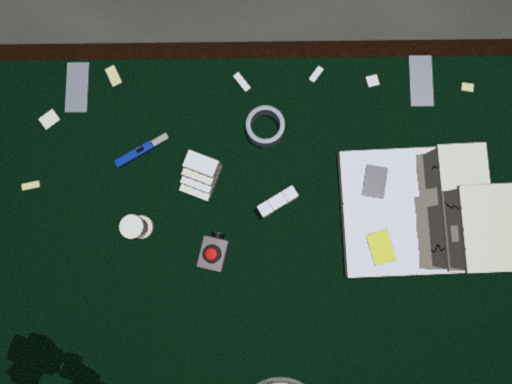

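View pics/scene0.png

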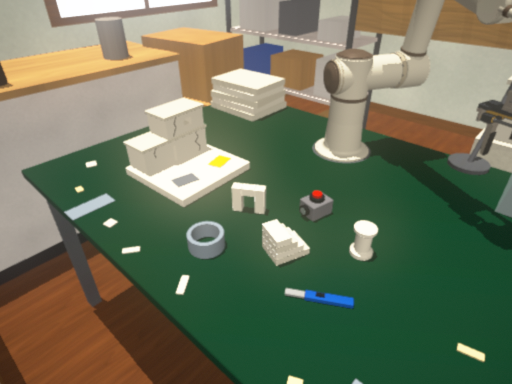

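Top view: recorder button at about (211,254), stairs at (200,175) with the landing presumably at its upper end (200,163), yellow patch at (381,247), grey patch at (375,181), column at (132,227) and wall piece at (277,201). The scene view agrees, with the stairs rising to the upper left, which is world +x.

```bash
cat > h.py <<'E'
import numpy as np, cv2
from bench import ctrl
def ray(c,uv):
    d=c["R"].T@np.linalg.inv(c["intrinsics"])@np.array([*uv,1.]); return -c["R"].T@c["t"],d
def plane(c,uv,z):
    o,d=ray(c,uv); return o+d*(z-o[2])/d[2]
def proj(c,X):
    p=c["intrinsics"]@(c["R"]@np.asarray(X,float)+c["t"]); return p[:2]/p[2]
def tri(r1,r2):
    A=np.stack([r1[1],-r2[1]],1); s=np.linalg.lstsq(A,r2[0]-r1[0],rcond=None)[0]
    a=r1[0]+s[0]*r1[1]; b=r2[0]+s[1]*r2[1]; return (a+b)/2,np.linalg.norm(a-b)
def blob(im,lo,hi,roi=None):
    m=cv2.inRange(cv2.cvtColor(im,cv2.COLOR_BGR2HSV),lo,hi)
    if roi: k=np.zeros_like(m);k[roi[1]:roi[3],roi[0]:roi[2]]=255;m&=k
    n,l,s,c=cv2.connectedComponentsWithStats(m); i=1+s[1:,4].argmax(); return c[i],s[i]
E
python3 - <<'E'
from h import *
T=cv2.imread("pics/top0.png");S=cv2.imread("pics/scene0.png")
ct,cs=[ctrl.get_calibration(n) for n in("top","scene")]
for nm,lo,hi,r1,r2 in(("red",(0,150,100),(8,255,255),(190,230,235,275),(300,180,335,225)),("yel",(22,120,100),(35,255,255),(355,220,410,275),(200,145,240,175))):
    a=blob(T,lo,hi,r1);b=blob(S,lo,hi,r2);print(nm,a,b,tri(ray(ct,a[0]),ray(cs,b[0])),plane(ct,a[0],33),plane(ct,a[0],65),plane(cs,b[0],33))
for nm,uv,z in(("landing",(201,163),80),("wall",(277,201),85),("col",(132,227),86),("grey",(375,181),33)):print(nm,plane(ct,uv,z))
p=[170,549,214];print(proj(ct,p),proj(cs,p))
A=cv2.resize(T[140:280,110:310],None,fx=4,fy=4,interpolation=2);cv2.imwrite("pics/c1.png",A)
s=ctrl.get_state()
from scipy.spatial.transform import Rotation as R
print(R.from_quat(s["orientation"]).as_matrix().round(3))
E
```

```text
red (array([210.67768595, 253.59504132]), array([205, 248,  13,  12, 121], dtype=int32)) (array([316.75      , 193.92105263]), array([312, 190,  11,   9,  76], dtype=int32)) (array([424.25908136, 167.84938475,  67.92834249]), np.float64(0.18158690559833496)) [422.56084643 172.79093519  33.        ] [424.16650953 168.19596813  65.        ] [379.15873748 140.65833596  33.        ]Traceback (most recent call last):
  File "<stdin>", line 5, in <module>
  File "h.py", line 15, in blob
    n,l,s,c=cv2.connectedComponentsWithStats(m); i=1+s[1:,4].argmax(); return c[i],s[i]
                                                     ~~~~~~~~~~~~~~^^
ValueError: attempt to get argmax of an empty sequence
```

Run:
```python
from h import *
T=cv2.imread("pics/top0.png");S=cv2.imread("pics/scene0.png")
ct,cs=[ctrl.get_calibration(n) for n in("top","scene")]
H=cv2.cvtColor(T,cv2.COLOR_BGR2HSV);print(H[247,381],cv2.cvtColor(S,cv2.COLOR_BGR2HSV)[161,220])
a=blob(T,(18,100,80),(40,255,255),(355,220,410,275));b=blob(S,(18,100,80),(40,255,255),(200,145,240,175));print(a,b,plane(ct,a[0],33),plane(cs,b[0],33))
for nm,uv,z in(("landing",(201,163),80),("wall",(277,201),85),("col",(132,227),86),("grey",(375,181),33)):print(nm,plane(ct,uv,z))
p=[170,549,214];print(proj(ct,p),proj(cs,p))
A=cv2.resize(T[140:280,110:310],None,fx=4,fy=4,interpolation=2);cv2.imwrite("pics/c1.png",A)
s=ctrl.get_state()
from scipy.spatial.transform import Rotation as R
print(R.from_quat(s["orientation"]).as_matrix().round(3))
```

```text
[ 31 100 217] [ 29 213 255]
(array([383.53964194, 249.45268542]), array([373, 231,  22,  34, 391], dtype=int32)) (array([219.04137931, 160.88275862]), array([209, 155,  22,  12, 145], dtype=int32)) [ 433.48758788 -257.63856149   33.        ] [ 440.50126202 -248.30896665   33.        ]
landing [644.0666518  192.66825275  80.        ]
wall [550.21730368   7.51010381  85.        ]
col [488.00579304 355.25036526  86.        ]
grey [ 604.97567764 -241.63567184   33.        ]
[  8.64224037 385.31449817] [502.74606841 161.8235657 ]
[[ 0.955 -0.001  0.296]
 [-0.296 -0.001  0.955]
 [-0.    -1.    -0.002]]
```

View pics/c1.png

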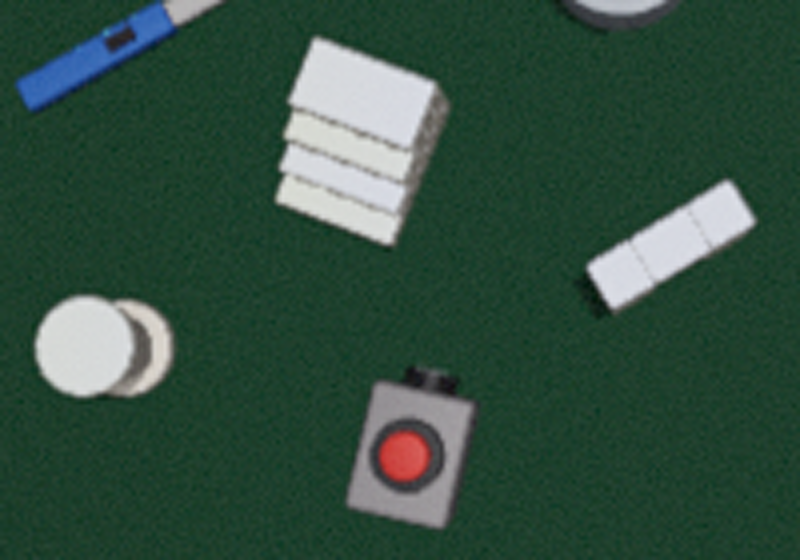

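Landing corners in the crop are (316,38), (437,85), (411,149) and (290,103). That puts its centre at top-view pixel (200.9,163.5), or about (643,193) in world. The button is at about (424,168,68). I'll shut the gripper and move over the button, staying high.

Call:
{"name": "servo_tool", "arguments": {
  "delta_pos": [
    [2.96,0,-2.41],
    [5.92,0,-4.82],
    [8.88,0,-7.23],
    [11.84,0,-9.64],
    [14.8,0,-12.05]
  ],
  "roll": [0,0,0,0,0],
  "gripper": 255
}}

```text
time: 0.52
position: [276.3, 388.6, 232.8]
orientation: [0.699, -0.106, 0.106, -0.699]
contact_force: [0.6, 0.4, 0.5]
gripper_width: 60.6
```

Call:
{"name": "servo_tool", "arguments": {
  "delta_pos": [
    [2.96,0,-2.41],
    [5.92,0,-4.82],
    [8.88,0,-7.23],
    [11.84,0,-9.64],
    [14.8,0,-12.05]
  ],
  "roll": [0,0,0,0,0]
}}

```text
time: 0.93
position: [382.1, 229.6, 233.1]
orientation: [0.699, -0.106, 0.106, -0.699]
contact_force: [0.8, 0.2, -0.9]
gripper_width: 27.1
```

Call:
{"name": "servo_tool", "arguments": {
  "delta_pos": [
    [2.96,0,-2.41],
    [5.9,0,-4.8],
    [5.9,3,-4.8],
    [5.9,6,-4.8],
    [5.9,6,-4.8]
  ],
  "roll": [0,0,0,0,0]
}}

```text
time: 1.35
position: [419.9, 166.7, 167.6]
orientation: [0.7, -0.11, 0.103, -0.698]
contact_force: [-0.6, 1.0, -1.2]
gripper_width: 0.5
```

Run:
```python
from h import *
s=ctrl.get_state();print(s["time"],s["position"],s["gripper_width"],s["contact_force"])
c=ctrl.get_calibration("wrist");W=ctrl.grab_frame("wrist");S=ctrl.grab_frame("scene")
tip=s["position"]-[0,0,19];print("tip px",proj(c,tip),"btn px",proj(c,[424,168,67]))
try:
  a=blob(W,(0,150,80),(8,255,255));print(a,[plane(c,a[0],z) for z in(65,68)])
except Exception as e:print(e)
cv2.imwrite("pics/w1.png",np.hstack([W,cv2.resize(S[130:270,200:400],(549,384))])[:, :]); A=cv2.imread("pics/w1.png");cv2.imwrite("pics/w1.png",cv2.resize(A,(796,288)))
T=cv2.imread("pics/top0.png");ct=ctrl.get_calibration("top")
a=blob(T,(20,50,80),(40,255,255),(355,220,410,275));print(a,plane(ct,a[0],33))
for uv in((341,150),(345,277)):print(plane(ct,uv,30))
```

```text
1.35 [419.94441107 166.71107763 167.5705592 ] 0.46309273073961726 [-0.57586483  0.96016909 -1.18688339]
tip px [259.43656992 241.21314442] btn px [262.60583805 207.12249099]
(array([262.44408252, 204.91313789]), array([246, 188,  34,  35, 921], dtype=int32)) [array([422.59828833, 168.29569585,  65.        ]), array([421.72186704, 168.5501581 ,  68.        ])]
(array([380.52442529, 247.20114943]), array([366, 230,  30,  36, 696], dtype=int32)) [ 439.02019781 -250.37118727   33.        ]
[ 685.69398481 -158.25400738   30.        ]
[ 365.57885094 -161.47100258   30.        ]
```

View pics/w1.png

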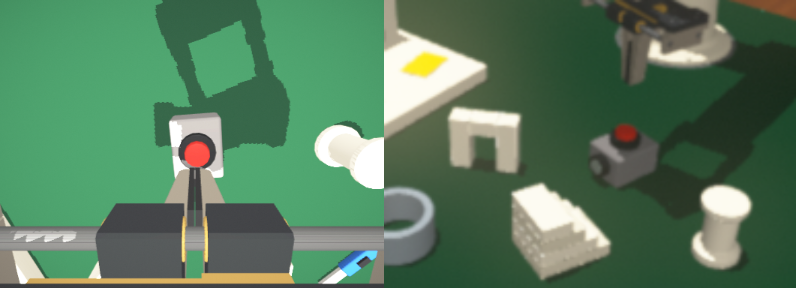

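The wrist view shows the closed fingers right over the red button, at (197,153) in the composite. Rays put the button at about (423,168), which matches the commanded position. Next I descend.

Call:
{"name": "servo_tool", "arguments": {
  "delta_pos": [
    [0,2.5,0],
    [0,5,0],
    [0,7,0],
    [0,7.5,0],
    [0,7.5,0]
  ],
  "roll": [0,0,0,0,0]
}}

```text
time: 1.87
position: [423.6, 168.4, 98.6]
orientation: [0.699, -0.106, 0.105, -0.699]
contact_force: [-0.3, 0.3, 0.4]
gripper_width: 0.3
```

Call:
{"name": "servo_tool", "arguments": {
  "delta_pos": [
    [0,0.2,0],
    [0,0.4,0],
    [0,0.6,0],
    [0,0.8,0],
    [0,0.8,0]
  ],
  "roll": [0,0,0,0,0]
}}

```text
time: 2.28
position: [424.3, 168.0, 90.7]
orientation: [-0.699, 0.106, -0.106, 0.699]
contact_force: [1.1, 0.1, 0.9]
gripper_width: 0.2
```

Call:
{"name": "servo_tool", "arguments": {
  "delta_pos": [
    [0,0.2,0],
    [0,0.4,0],
    [0,0.4,0],
    [0,0.4,0]
  ],
  "roll": [0,0,0,0]
}}

```text
time: 2.62
position: [424.4, 168.0, 86.7]
orientation: [-0.699, 0.106, -0.106, 0.699]
contact_force: [-0.0, -0.3, 3.3]
gripper_width: 0.3
```

Call:
{"name": "servo_tool", "arguments": {
  "delta_pos": [
    [0,0.15,0],
    [0,0.3,0],
    [0,0.3,0],
    [0,0.3,0]
  ],
  "roll": [0,0,0,0]
}}

```text
time: 2.95
position: [424.5, 168.0, 84.9]
orientation: [-0.699, 0.106, -0.106, 0.699]
contact_force: [-3.9, -0.3, 14.8]
gripper_width: 0.5
```

Force reached 14.8 N, well above the 4 N spring, so the button seems to be at its stop. I'll check how much red shows in the scene view while it is pressed.

Run:
```python
from h import *
S=ctrl.grab_frame("scene");print(ctrl.get_state()["contact_force"],ctrl.get_state()["position"])
S0=cv2.imread("pics/scene0.png")
for I in(S0,S):print(blob(I,(0,150,60),(8,255,255),(300,180,335,225)))
cv2.imwrite("pics/p1.png",np.hstack([cv2.resize(I[175:225,290:345],(385,350),interpolation=2) for I in(S0,S)]))
```

```text
[-3.45530698 -0.98912273 15.34605581] [424.48230254 168.02347933  84.87094587]
(array([316.75      , 193.92105263]), array([312, 190,  11,   9,  76], dtype=int32))
(array([316.39130435, 196.73913043]), array([312, 195,  10,   4,  23], dtype=int32))
```

View pics/p1.png

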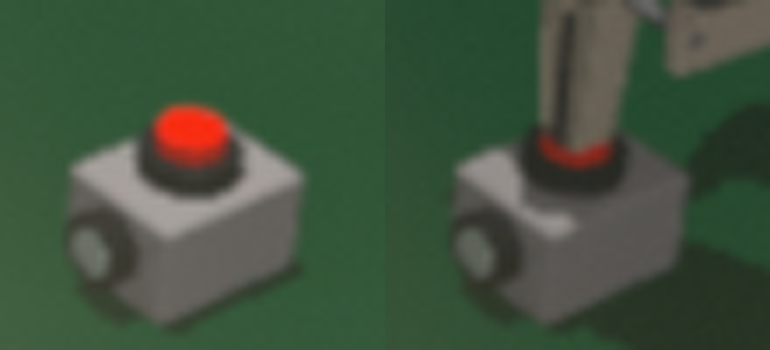

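The right half, taken while pressed, shows the cap sunk nearly flush with its housing. I'll give it one small extra push for certainty, then release.

Call:
{"name": "servo_tool", "arguments": {
  "delta_pos": [
    [0,0.1,0],
    [0,0.1,0],
    [0,0.1,0]
  ],
  "roll": [0,0,0]
}}

```text
time: 3.25
position: [424.5, 168.1, 84.7]
orientation: [0.699, -0.106, 0.106, -0.699]
contact_force: [-6.7, -1.2, 22.1]
gripper_width: 0.4
```

Call:
{"name": "servo_tool", "arguments": {
  "delta_pos": [
    [0,-0.5,0],
    [0,-2,0],
    [0,-5,0],
    [0,-8,0],
    [0,-10,0]
  ],
  "roll": [0,0,0,0,0]
}}

```text
time: 3.67
position: [423.9, 167.9, 184.1]
orientation: [-0.699, 0.106, -0.106, 0.699]
contact_force: [0.5, 0.9, -0.1]
gripper_width: 0.6
```

Run:
```python
from h import *
S=ctrl.grab_frame("scene");print(ctrl.get_state()["contact_force"],ctrl.get_state()["position"])
print(blob(S,(0,150,60),(8,255,255),(300,180,335,225)))
```

```text
[2.17239217 0.31628972 2.71713277] [426.19858481 168.27564992 187.77425492]
(array([316.95774648, 194.45070423]), array([312, 191,  11,   8,  71], dtype=int32))
```

A 1 mm push gave 0.2 mm of motion at 22 N, so the button was at a stiff stop. Its red area is back to the original size, so it has sprung up. Next I move over the landing at (643,193).

Call:
{"name": "servo_tool", "arguments": {
  "delta_pos": [
    [3.4,0,1.5],
    [6.8,0,3.0],
    [10.2,0,4.5],
    [13.6,0,6.0],
    [17.0,0,7.5]
  ],
  "roll": [0,0,0,0,0]
}}

```text
time: 4.13
position: [609.2, 189.2, 180.5]
orientation: [0.699, -0.107, 0.105, -0.699]
contact_force: [-0.4, -0.1, 0.7]
gripper_width: 0.4
```

Call:
{"name": "servo_tool", "arguments": {
  "delta_pos": [
    [3.2,0,1.4],
    [3.2,0,1.4],
    [3.2,0,1.4]
  ],
  "roll": [0,0,0]
}}

```text
time: 4.38
position: [643.0, 192.7, 179.2]
orientation: [0.7, -0.108, 0.105, -0.699]
contact_force: [-0.6, 0.1, -0.2]
gripper_width: 0.2
```

Run:
```python
from h import *
s=ctrl.get_state();print(s["time"],s["position"],s["contact_force"])
c=ctrl.get_calibration("wrist");W=ctrl.grab_frame("wrist")
print("tip px",proj(c,s["position"]-[0,0,19]),"landing px",proj(c,[643,193,80]))
cv2.imwrite("pics/w2.png",W)
```

```text
4.3833 [642.95412285 192.74234064 179.20583074] [-0.60853341  0.05062487 -0.15079481]
tip px [259.32536539 241.06123464] landing px [259.82025683 203.08829129]
```

View pics/w2.png

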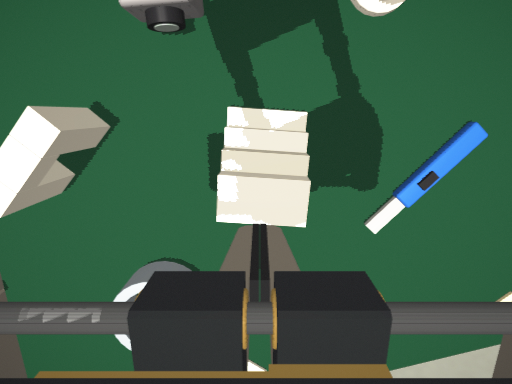

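The landing's centre sits at about (263,201) in the wrist view, against a predicted (260,203), so it agrees to within a few mm. I descend to about 30 mm above it and hold.

Call:
{"name": "servo_tool", "arguments": {
  "delta_pos": [
    [0,2,0],
    [0,4,0],
    [0,5,0],
    [0,5.2,0],
    [0,5.2,0]
  ],
  "roll": [0,0,0,0,0]
}}

```text
time: 4.85
position: [641.8, 193.1, 129.9]
orientation: [0.699, -0.106, 0.105, -0.699]
contact_force: [-0.1, -0.7, 0.1]
gripper_width: 0.6
```

Call:
{"name": "servo_tool", "arguments": {
  "delta_pos": [
    [0,0,0],
    [0,0,0],
    [0,0,0],
    [0,0,0],
    [0,0,0]
  ],
  "roll": [0,0,0,0,0]
}}

```text
time: 5.27
position: [643.4, 193.1, 130.9]
orientation: [-0.699, 0.106, -0.106, 0.699]
contact_force: [-0.5, -0.1, 0.0]
gripper_width: 0.3
```

Tips are at 112, which is 32 mm above the landing. I keep holding.

Call:
{"name": "servo_tool", "arguments": {
  "delta_pos": [
    [0,0.1,0],
    [0,0.1,0],
    [0,0.1,0],
    [0,0.1,0],
    [0,0.1,0]
  ],
  "roll": [0,0,0,0,0]
}}

```text
time: 5.68
position: [643.1, 193.1, 129.3]
orientation: [-0.699, 0.106, -0.106, 0.699]
contact_force: [-0.2, -0.4, -0.1]
gripper_width: 0.3
```

Call:
{"name": "servo_tool", "arguments": {
  "delta_pos": [
    [0,0,0],
    [0,0,0],
    [0,0,0],
    [0,0,0],
    [0,0,0]
  ],
  "roll": [0,0,0,0,0]
}}

```text
time: 6.1
position: [643.1, 193.1, 129.3]
orientation: [-0.699, 0.106, -0.106, 0.699]
contact_force: [0.1, 0.0, 0.1]
gripper_width: 0.4
```

Call:
{"name": "servo_tool", "arguments": {
  "delta_pos": [
    [0,0,0],
    [0,0,0],
    [0,0,0],
    [0,0,0],
    [0,0,0]
  ],
  "roll": [0,0,0,0,0]
}}

```text
time: 6.52
position: [643.1, 193.1, 129.3]
orientation: [0.699, -0.106, 0.106, -0.699]
contact_force: [-0.3, -0.7, -0.5]
gripper_width: 0.5
```

Call:
{"name": "servo_tool", "arguments": {
  "delta_pos": [
    [0,0,0],
    [0,0,0],
    [0,0,0],
    [0,0,0],
    [0,0,0]
  ],
  "roll": [0,0,0,0,0]
}}

```text
time: 6.93
position: [643.1, 193.1, 129.3]
orientation: [-0.699, 0.106, -0.106, 0.699]
contact_force: [-0.0, -0.9, -0.1]
gripper_width: 0.4
```

Call:
{"name": "servo_tool", "arguments": {
  "delta_pos": [
    [0,0,0],
    [0,0,0],
    [0,0,0],
    [0,0,0],
    [0,0,0]
  ],
  "roll": [0,0,0,0,0]
}}

```text
time: 7.35
position: [643.1, 193.1, 129.3]
orientation: [-0.699, 0.106, -0.106, 0.699]
contact_force: [-0.1, 0.8, -0.9]
gripper_width: 0.2
```

Call:
{"name": "servo_tool", "arguments": {
  "delta_pos": [
    [0,0,0],
    [0,0,0],
    [0,0,0],
    [0,0,0],
    [0,0,0]
  ],
  "roll": [0,0,0,0,0]
}}

```text
time: 7.77
position: [643.1, 193.1, 129.3]
orientation: [0.699, -0.106, 0.106, -0.699]
contact_force: [0.5, -0.4, -0.2]
gripper_width: 0.8
```

Call:
{"name": "servo_tool", "arguments": {
  "delta_pos": [
    [0,-3,0],
    [0,-7,0],
    [0,-11,0],
    [0,-12,0],
    [0,-12,0]
  ],
  "roll": [0,0,0,0,0]
}}

```text
time: 8.18
position: [645.5, 193.5, 255.0]
orientation: [-0.698, 0.103, -0.109, 0.7]
contact_force: [1.9, 0.1, -0.6]
gripper_width: 0.5
```

Landing pointed at for about 2.9 s. Staying high, I now move over the yellow patch, then roll so that the long side of the gripper body lies parallel to the house front.

Call:
{"name": "servo_tool", "arguments": {
  "delta_pos": [
    [-0.49,0,-3.72],
    [-0.98,0,-7.44],
    [-1.47,0,-11.16],
    [-1.96,0,-14.88],
    [-2.45,0,-18.6]
  ],
  "roll": [0,0,0,0,0]
}}

```text
time: 8.6
position: [562.5, 21.7, 246.6]
orientation: [-0.699, 0.107, -0.104, 0.699]
contact_force: [0.7, 0.1, -0.6]
gripper_width: 0.6
```

Call:
{"name": "servo_tool", "arguments": {
  "delta_pos": [
    [-0.49,0,-3.72],
    [-0.98,0,-7.44],
    [-1.47,0,-11.16],
    [-1.96,0,-14.88],
    [-2.45,0,-18.6]
  ],
  "roll": [0,0,0,0,0]
}}

```text
time: 9.02
position: [484.0, -148.5, 246.9]
orientation: [-0.699, 0.107, -0.105, 0.7]
contact_force: [0.0, 0.4, 0.0]
gripper_width: 0.5
```

Call:
{"name": "servo_tool", "arguments": {
  "delta_pos": [
    [-0.49,0,-3.72],
    [-0.98,0,-7.44],
    [-1.47,0,-11.15],
    [-1.47,0,-11.15],
    [-1.47,0,-11.15]
  ],
  "roll": [0,0,0,7,14]
}}

```text
time: 9.43
position: [437.1, -251.0, 246.8]
orientation: [-0.679, 0.195, -0.192, 0.681]
contact_force: [-0.5, 0.1, -0.7]
gripper_width: 0.2
```

Call:
{"name": "servo_tool", "arguments": {
  "delta_pos": [
    [0,0,0],
    [0,0,0],
    [0,0,0],
    [0,0,0],
    [0,0,0]
  ],
  "roll": [7,14,21,28,35]
}}

```text
time: 9.85
position: [438.1, -249.0, 246.8]
orientation: [-0.591, 0.39, -0.387, 0.591]
contact_force: [0.7, 0.7, 0.5]
gripper_width: 0.2
```

Call:
{"name": "servo_tool", "arguments": {
  "delta_pos": [
    [0,0,0],
    [0,0,0],
    [0,0,0],
    [0,0,0],
    [0,0,0]
  ],
  "roll": [7,14,21,24,24]
}}

```text
time: 10.27
position: [438.2, -249.0, 247.0]
orientation: [-0.499, 0.503, -0.5, 0.499]
contact_force: [-1.0, 0.4, 0.7]
gripper_width: 0.0
```

Run:
```python
from h import *
from scipy.spatial.transform import Rotation as R
s=ctrl.get_state();print(s["time"],s["position"],s["contact_force"],s["joint_pos"].round(2));print(R.from_quat(s["orientation"]).as_matrix().round(3))
c=ctrl.get_calibration("wrist");W=ctrl.grab_frame("wrist");c2=ctrl.get_calibration("wrist")
a=blob(W,(20,80,80),(40,255,255));print(a,plane(c,a[0],33),plane(c2,a[0],33))
print("tip px",proj(c,s["position"]-[0,0,19]),"yellow px",proj(c,[439,-250,33]))
cv2.imwrite("pics/w3.png",W)
```

```text
10.2667 [ 438.19859971 -249.02895193  246.95356702] [-0.97245709  0.42217372  0.6533503 ] [-0.76 -0.03  1.77  0.    1.41 -0.75]
[[-0.005 -0.003  1.   ]
 [-1.     0.003 -0.005]
 [-0.003 -1.    -0.003]]
(array([260.3030086 , 174.61353868]), array([ 224,  146,   73,   58, 2792], dtype=int32)) [ 437.19494213 -248.72298862   33.        ] [ 437.35046093 -248.93608415   33.        ]
tip px [261.82677748 239.2017315 ] yellow px [261.76065687 175.61564053]
```

View pics/w3.png

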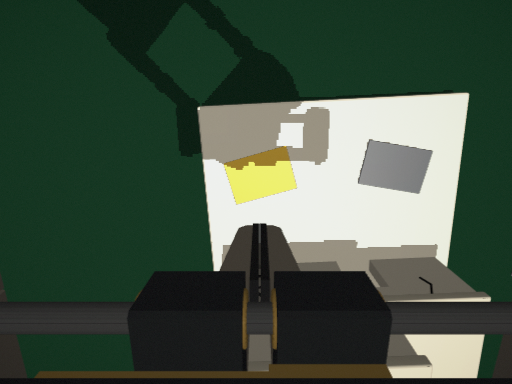

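Yellow patch centre is at (260,175) in the wrist view, which casts to (437,-249). The tool is at (438,-249), with its narrow side facing the house about 79 mm clear. I descend 16.5 cm and hold.

Call:
{"name": "servo_tool", "arguments": {
  "delta_pos": [
    [0,2.5,0],
    [0,5.5,0],
    [0,8.5,0],
    [0,11.5,0],
    [0,12.5,0]
  ],
  "roll": [0,0,0,0,0]
}}

```text
time: 10.73
position: [436.1, -247.1, 118.8]
orientation: [-0.499, 0.504, -0.497, 0.499]
contact_force: [-0.5, -0.4, -0.5]
gripper_width: 0.4
```

Call:
{"name": "servo_tool", "arguments": {
  "delta_pos": [
    [0,2,0],
    [0,3.5,0],
    [0,4,0],
    [0,4,0],
    [0,4,0]
  ],
  "roll": [0,0,0,0,0]
}}

```text
time: 11.15
position: [439.3, -250.1, 85.0]
orientation: [0.499, -0.501, 0.501, -0.499]
contact_force: [0.4, -0.5, 1.0]
gripper_width: 0.3
```

Call:
{"name": "servo_tool", "arguments": {
  "delta_pos": [
    [0,0,0],
    [0,0,0],
    [0,0,0],
    [0,0,0],
    [0,0,0]
  ],
  "roll": [0,0,0,0,0]
}}

```text
time: 11.57
position: [439.2, -250.0, 84.7]
orientation: [0.499, -0.501, 0.501, -0.499]
contact_force: [-0.0, -0.2, -0.2]
gripper_width: 0.5
```

Tips are 32.7 mm above the patch. I trim 2.5 mm down and hold for over two seconds.

Call:
{"name": "servo_tool", "arguments": {
  "delta_pos": [
    [0,0.25,0],
    [0,0.25,0],
    [0,0.25,0],
    [0,0.25,0],
    [0,0.25,0]
  ],
  "roll": [0,0,0,0,0]
}}

```text
time: 11.98
position: [439.0, -249.8, 81.8]
orientation: [-0.499, 0.501, -0.501, 0.499]
contact_force: [1.0, -0.3, -0.2]
gripper_width: 0.4
```

Call:
{"name": "servo_tool", "arguments": {
  "delta_pos": [
    [0,0,0],
    [0,0,0],
    [0,0,0],
    [0,0,0],
    [0,0,0]
  ],
  "roll": [0,0,0,0,0]
}}

```text
time: 12.4
position: [439.0, -249.8, 81.8]
orientation: [0.499, -0.501, 0.501, -0.499]
contact_force: [0.1, 0.1, -0.4]
gripper_width: 0.4
```

Call:
{"name": "servo_tool", "arguments": {
  "delta_pos": [
    [0,0,0],
    [0,0,0],
    [0,0,0],
    [0,0,0],
    [0,0,0]
  ],
  "roll": [0,0,0,0,0]
}}

```text
time: 12.82
position: [439.0, -249.8, 81.8]
orientation: [-0.499, 0.501, -0.501, 0.499]
contact_force: [-0.1, 0.4, 0.9]
gripper_width: 0.3
```

Call:
{"name": "servo_tool", "arguments": {
  "delta_pos": [
    [0,0,0],
    [0,0,0],
    [0,0,0],
    [0,0,0],
    [0,0,0]
  ],
  "roll": [0,0,0,0,0]
}}

```text
time: 13.23
position: [439.0, -249.8, 81.8]
orientation: [0.499, -0.501, 0.501, -0.499]
contact_force: [-0.1, 1.0, 0.1]
gripper_width: 0.6
```

Call:
{"name": "servo_tool", "arguments": {
  "delta_pos": [
    [0,0,0],
    [0,0,0],
    [0,0,0],
    [0,0,0],
    [0,0,0]
  ],
  "roll": [0,0,0,0,0]
}}

```text
time: 13.65
position: [439.0, -249.8, 81.8]
orientation: [-0.499, 0.501, -0.501, 0.499]
contact_force: [-0.4, 0.1, 0.0]
gripper_width: 0.5
```

Call:
{"name": "servo_tool", "arguments": {
  "delta_pos": [
    [0,0,0],
    [0,0,0],
    [0,0,0],
    [0,0,0],
    [0,0,0]
  ],
  "roll": [0,0,0,0,0]
}}

```text
time: 14.07
position: [439.0, -249.8, 81.8]
orientation: [0.499, -0.501, 0.501, -0.499]
contact_force: [0.4, -0.7, -0.1]
gripper_width: 0.2
```

Run:
```python
from h import *
s=ctrl.get_state();print(s["time"],s["position"],s["contact_force"])
c=ctrl.get_calibration("wrist");W=ctrl.grab_frame("wrist");S=ctrl.grab_frame("scene")
a=blob(W,(20,80,80),(40,255,255));print(a,plane(c,a[0],33))
cv2.imwrite("pics/f.png",cv2.resize(np.hstack([W,S]),(800,300)))
```

```text
14.0667 [ 439.02338622 -249.79534221   81.81025902] [ 0.374219   -0.69592664 -0.12578694]
(array([260.36693233, 212.76715112]), array([ 194,  171,  128,   98, 6399], dtype=int32)) [ 438.2860576  -242.97012651   33.        ]
```

View pics/f.png

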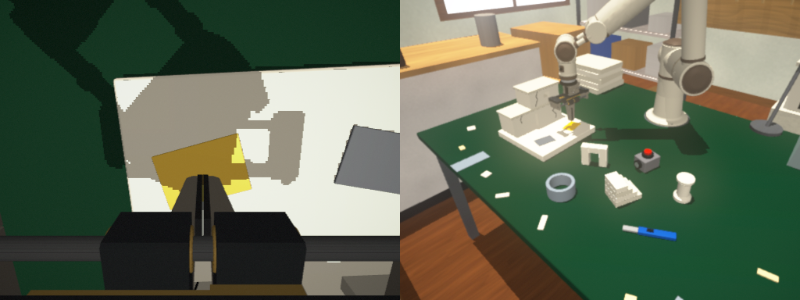

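The picture shows the tips over the yellow patch without touching it (patch around (202,170) at left, partly hidden by the fingers), everything else in place, and the button up. I hand the job in.

```bash
python3 -c "
from bench import ctrl
print(ctrl.close_job())"
```

```text
the job is handed in; nothing more can be done
None
```

The job is done and handed in at about 14 s, with the tool still pointing at the yellow patch.

- **Button:** I pressed it to a stiff stop at 22 N, where a further 1 mm push moved it only 0.2 mm. The scene view showed it nearly flush while pressed and back up after release. I worked out the full travel from force and pictures; there was no direct reading of the button joint.
- **Staircase landing:** The closed fingertips pointed straight down at about (643, 193), 30 mm above the landing, for about 2.5 s. The wrist view put the landing's middle within a few mm of that.
- **Yellow patch:** The fingertips pointed at (439, -250), about 30 mm above it, for over 2 s and up to hand-in. Contact force stayed at noise level.
- **Disagreements:** The final close-up patch measurement was 7 mm off in y, because the fingers hid part of the patch. The three earlier views that showed the whole patch agreed within about 2 mm. The triangulated button height of 68 mm was a few mm below the roughly 71 mm the contact force suggested.
- **Last picture:** No loose piece had visibly moved, and the robot was touching nothing.

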